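# Close and lock the book clamp through its L-shaped gate slot

## Robot

A 6-joint arm with a two-finger parallel gripper is mounted at the origin on a cart in front of the work surface, level with it; the furniture and walls round the work are solid. World frame = base frame: x ahead of the robot, y to its left, z up, the work surface at z = 0. Lengths are in m, angles in rad, forces in N, time in s.
With the tool pointing down it reaches from about 0.25 to 0.8 m from the base axis. Payload 3.9 kg.
Tool frame: the origin (TCP) lies at the very end of the fingers, on their centre line; the grasp point (between the pads) lies 19 mm behind it (manip.grip_depth is the distance from the TCP to the grasp point, in m); z points along the fingers, y is the direction in which the jaws open and shut (so a half turn about z gives the same grasp; the last joint's range is limited). The gripper opens to 85 mm and grips with 20 to 120 N. Pads are 22 mm wide; open, the fingers measure 114 mm over their backs; the gripper's body (76 mm by 85 mm) begins 54 mm behind the grasp point. The pads swing forward as they close: fully open they stand 13 mm farther back than shut.
Start: joints at [1.136, 0.26, -0.138, 1.173, 0, 1.571], TCP at [0.221, 0.476, 0.231] pointing down, gripper open.
Joint ranges: [-2.78, 2.78], [-0.83, 1.72], [-1.28, 1.37], [-1.9, 2.12], [-1.57, 1.48], [-3.14, 3.14]. Speed limits (rad/s): [2.57, 2.57, 3.14, 3.14, 3.14, 3.14].

## Interface

Orientations are given as a unit quaternion [w, x, y, z].
In Python, from cell import readout, grab_frame, job, manip gives the robot as it stands.
- The arm moves only by the tool jog_arm, never from a script. Its argument "motion" is a list of rows, each a list of 3 entries, a list of its own where there are three numbers: the finger opening in m, from 0 to 0.0854, then the shift along the tool's x, y, z in m, then the turn, a rotation vector about the tool's x, y, z in degrees. In form: [[gripper, [dx, dy, dz], [rx, ry, rz]], ...]. A call has 1 to 20 rows; each row is the pose to reach, as a shift and turn from the pose commanded when the call began, along the tool's axes at that moment; what a row does not reach only later rows make up. A row lasts 1/10 s, in which the tool goes at most 50 mm and 8.59 degrees, less where a joint would pass 70% of its speed; a pose out of reach is approached as far as the arm can. A call with a gripper value outside its range is refused whole. The fingers move at their own pace and stop on an object; "squeeze" is the grip in N (left out, the last holds). Time passes only in rows, so rows that repeat a pose let the fingers close. It gives the time, the measured TCP pose, the force and the opening at its end, in the units of the state.
- readout.sense(): the state, without advancing time (a new reading comes with each control period).
- grab_frame(name): name is "scene" or "top"; returns a dict with "color" (420x560x3 uint8, red, green, blue), "range_z" (420x560 float32, m along the optical axis (not along the pixel's ray), 0 where there is no reading), "intrinsics" (3x3 intrinsics, pixels), "origin" and "attitude" of the camera in the world. Camera axes: x right, y up, looking along -z (the intrinsics and any distortion apply to the point x, -y, -z); pixel columns grow to the right and rows downward; lengths in m; the calibration is good to about 2 mm. A picture is of the moment at which its call begins.
- job.sign_off(): hands the job in, once; it reports no verdict.
The state is a dict: "time_s": time; "joint_pos": joint angles; "joint_vel": joint speeds; "joint_efforts": joint torques, N m; "tcp_pos": TCP position; "eef_rot": TCP orientation; "wrist_force": force on the tool from outside, world axes, zero at the start; "wrist_torque": the same for the moment, N m; "grip_width": opening from 0.0 (shut) to 1.0 (fully open).
Only numpy, scipy, OpenCV 4.12 (cv2) and the standard library are available. Lean on these libraries where they do the work, as an engineer would, in place of code of your own. Each camera call takes 0.05 s, during which the arm holds its last target.

## Task

Close the book clamp on the wooden board and lock it: with the fingertips only, push its upright black knob along the long leg of the L-shaped slot right into the corner, then push it sideways to the very end of the short leg, and let go of it there. Push gently and do not grip, squeeze or pull up the knob, and leave the book and the other things on the table where they are.

Things in the scene. Friction and masses are not known exactly. Their poses are not given: they have to be found in the camera images.
- clamp_board: Light wooden board 435 x 240 x 18 mm, fixed; place and heading vary (its +x roughly to the robot's left, +y roughly toward the robot). Origin on the underside; spans x -200..235, y -120..120 mm. On it a steel plate (x -185..-35, y -65..65, top z 24 mm) with an L slot 13 mm wide: long leg along +x from (-155, 20) to the corner (-75, 20), short leg along -y to (-75, -20) mm.
- jaw_face (a point): Middle of the cork face of the clamp's dark wooden jaw (226 mm wide, top z 43 mm), 140 mm ahead (+x) of the knob in the sliding frame. The frame also has two aluminium cross rails under the knob (top z 30.5 mm, reaching 14 mm either side of its axis), end blocks at y +-100..114 mm (top 37 mm) and side rods. Fixed guide blocks at x -53..-38, y +-95..119 mm are 44 mm high (board frame).
- knob_top (a point): Centre of the top of the upright black knob, about 80 mm above the table; moves with it. The knob is a plain cylinder 26 mm in diameter, its side free from z 38 to 75 mm above the table. Under it a washer 30 mm in diameter (top z 34 mm) rides on the cross rails, and a 10 mm pin on the same axis runs in the slot with 1.5 mm play either side.
- slot_corner (a point): Point on the plate's top (z = 24 mm) at the corner of the slot, where the centre lines of its legs cross: the knob's axis stands here when it has been pushed to the end of the long leg. Fixed to the board.
- slot_end (a point): Point on the plate's top (z = 24 mm) where the knob's axis stands at the very end of the short leg (locked). Fixed to the board.
- clamp_slide (a joint): Travel of the sliding frame (with knob and jaw) along the board's +x, the long leg, in m: 0 at the start of the slot, 0.080 at the corner, where it stops (the jaw then stands about 2 mm short of the book). It starts somewhere between 0 and 0.025. Rubs with about 2.5 N and stays where it is left; no spring.
- lock_pin (a joint): Travel of the knob across the frame along the board's -y, the short leg, in m: 0 in the long leg, 0.040 at the end of the short leg (locked). The slot keeps it at 0 to 0.002 until the corner is reached. Rubs with about 2 N and stays where it is left; no spring.
- knob_lift (a joint): How far the knob has been pulled up, in m: 0 at rest (held down by a 3 N spring), at most 0.006. It is to stay at 0.
- log_book: Black log book, 210 x 153 x 16 mm, lying loose on the board against the fence, its long side along the board's y; origin at the centre of its underside. A bystander.
- loupe: Black stand loupe, 37 mm wide, 38 mm high, loose on the table near the board's -x end. Origin at the centre of its underside. A bystander.
- thread_spool: Thread spool, 31 mm wide, 40 mm high, loose on the table near the board's -x end. Origin at the centre of its underside. A bystander.
- eraser: Eraser, 23 x 40 x 13 mm, loose on the table on the robot's side of the board. Origin at the centre of its underside. A bystander.
- tweezers: Tweezers, 113 mm long, loose on the table on the robot's side of the board. Origin at the centre of the underside. A bystander.

How it is judged:
By the outcome, as a careful person would: the job done as asked, in the order asked, and still so for the second after the job is handed in, with the robot touching nothing.
It also fails if it takes over 48 s, if anything falls off the work surface, if the arm or the gripper's body presses on something with over 40 N, if the wrist force passes 120 N, or if a joint passes its speed limit or range.

## Working session

There is one attempt and no reset: what is moved stays moved. The work goes in short steps, Python scripts to look and compute and a tool call to move; the robot and the scene stay as the last step left them, time stands still between calls to the robot, and variables do not carry over. Pictures are saved under pics/ and viewed, and the job is handed in when it is done.

Besides the shell and the picture viewer there is one more tool, called after ">>>" as a command line: name --argument value ..., lists and objects as JSON in quotes. jog_arm: Moves the arm, as the interface text tells. Its arguments: {"type":"object","properties":{"motion":{"type":"array"},"squeeze":{"type":"number"}},"required":["motion"]}

```bash
ls; mkdir -p pics; python3 - <<'E'
from cell import readout, grab_frame, job, manip
import cv2,numpy as np,pickle
print(readout.sense())
for n in("scene","top"):
    f=grab_frame(n); pickle.dump(f,open(f"{n}0.pkl","wb"))
    cv2.imwrite(f"pics/{n}0.png",f["color"][:,:,::-1])
    print(n,f["intrinsics"],f["origin"],f["attitude"],[k for k in f])
E
```

```text
pics
{'time_s': 0.0, 'joint_pos': array([ 1.13600309e+00,  2.60702086e-01, -1.39427048e-01,  1.17274440e+00,
        1.60038620e-05,  1.57082503e+00]), 'joint_vel': array([-0.00044366, -0.00117712,  0.00112143,  0.00160584, -0.0011072 ,
       -0.00175742]), 'joint_efforts': array([ 1.52479075e-03, -4.05681968e+01,  2.53920650e+01,  1.88050617e-02,
        1.76421361e-05,  6.22091179e-06]), 'tcp_pos': array([0.22082956, 0.47549191, 0.23043355]), 'eef_rot': array([-2.31813967e-04,  2.15702159e-01,  9.76458652e-01, -1.01243611e-03]), 'wrist_force': array([-0.63912235,  0.29417127, -0.27427785]), 'wrist_torque': array([-0.00866198, -0.01956806, -0.01127488]), 'grip_width': 1.0007006388781883}
scene [[504.33422247   0.         277.41090665]
 [  0.         504.33422247 213.80002567]
 [  0.           0.           1.        ]] [ 0.13799149 -0.5689243   0.84389451] [ 0.87474707  0.35433202 -0.12388216 -0.30646304] ['color', 'range_z', 'intrinsics', 'origin', 'attitude']
top [[487.61238697   0.         270.77808353]
 [  0.         487.61238697 213.02422675]
 [  0.           0.           1.        ]] [ 0.39237852 -0.01254275  1.05124073] [-0.650496   -0.06770812  0.0753988   0.7527188 ] ['color', 'range_z', 'intrinsics', 'origin', 'attitude']
```

View pics/scene0.png

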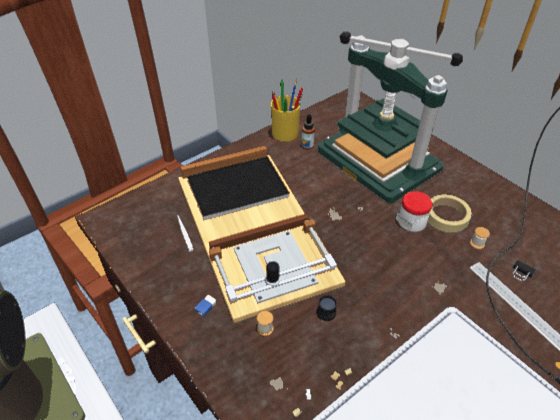

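View pics/top0.png

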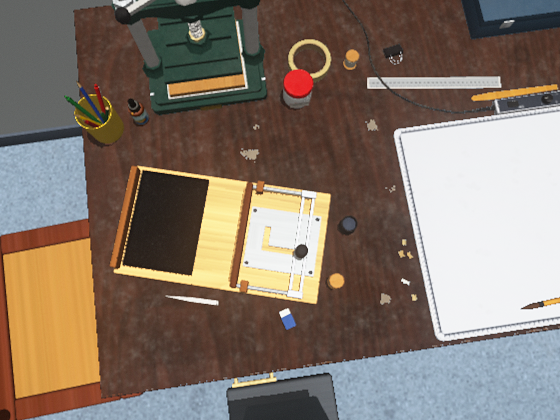

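The top view shows the knob at about (301,251). The slot's long leg runs left to a corner near (265,250), and its short leg runs up to about (266,228). The loupe is at (348,225), the spool at (336,281) and the eraser at (288,319). Next I'll measure these.

```bash
cat > h.py <<'E'
import numpy as np,cv2
from scipy.spatial.transform import Rotation as R
def rot(q): return R.from_quat([q[1],q[2],q[3],q[0]]).as_matrix()
def cloud(f):
    K=f["intrinsics"];z=f["range_z"];v,u=np.mgrid[:z.shape[0],:z.shape[1]]
    p=np.stack([(u-K[0,2])/K[0,0]*z,-(v-K[1,2])/K[1,1]*z,-z],-1)
    return p@rot(f["attitude"]).T+f["origin"]
def proj(f,P):
    P=np.atleast_2d(P);K=f["intrinsics"];c=(P-f["origin"])@rot(f["attitude"])
    return np.stack([K[0,0]*c[:,0]/-c[:,2]+K[0,2],K[1,1]*-c[:,1]/-c[:,2]+K[1,2]],-1)
def onplane(f,uv,z):
    K=f["intrinsics"];uv=np.atleast_2d(uv)
    d=np.stack([(uv[:,0]-K[0,2])/K[0,0],-(uv[:,1]-K[1,2])/K[1,1],-np.ones(len(uv))],-1)@rot(f["attitude"]).T
    return f["origin"]+d*((z-f["origin"][2])/d[:,2])[:,None]
E
python3 - <<'E'
import pickle;from h import *
for n in("top","scene"):
    f=pickle.load(open(n+"0.pkl","rb"));P=cloud(f);ok=f["range_z"]>0
    print(n)
    if n=="top": box=np.s_[150:320,100:345]
    else: box=np.s_[140:330,170:350]
    m=np.zeros(ok.shape,bool);m[box]=1;m&=ok
    k=m&(P[...,2]>.07)&(P[...,2]<.09)
    c=f["color"].astype(int);k&=c.sum(2)<150
    print("knob",k.sum(),P[k].mean(0),P[k].min(0),P[k].max(0))
    # board
    b=m&(P[...,2]>.010)&(P[...,2]<.1)
    nn,l,st,ce=cv2.connectedComponentsWithStats(b.astype(np.uint8));i=1+st[1:,4].argmax();b=l==i
    for lo,hi in((.01,.1),):
        r=cv2.minAreaRect((P[b][:,:2]*1000).astype(np.float32));print(r,cv2.boxPoints(r))
    if n=="top":
        im=f["color"][150:310,225:355,::-1];cv2.imwrite("pics/z0.png",cv2.resize(im,None,fx=4.6,fy=3.7,interpolation=cv2.INTER_CUBIC)) if 0 else cv2.imwrite("pics/z0.png",cv2.resize(im,None,fx=3.7,fy=3.7,interpolation=cv2.INTER_CUBIC))
E
```

```text
top
knob 6 [ 0.50293226 -0.09535853  0.07660153] [ 0.49502655 -0.0992031   0.07525752] [ 0.51211702 -0.08900575  0.07815984]
((576.1978149414062, 68.71293640136719), (436.1962890625, 240.7203369140625), 72.95431518554688) [[ 397.1929   -104.522766]
 [ 627.33875  -175.08612 ]
 [ 755.20276   241.94864 ]
 [ 525.0569    312.512   ]]
scene
knob 94 [ 0.50422461 -0.09342906  0.07758507] [ 0.49430263 -0.10198106  0.07045615] [ 0.51531187 -0.08198942  0.0831921 ]
((569.6153564453125, 44.406036376953125), (484.7312927246094, 240.6334686279297), 73.01332092285156) [[ 383.74075 -152.23538]
 [ 613.87604 -222.53632]
 [ 755.49     241.04745]
 [ 525.3547   311.3484 ]]
```

View pics/z0.png

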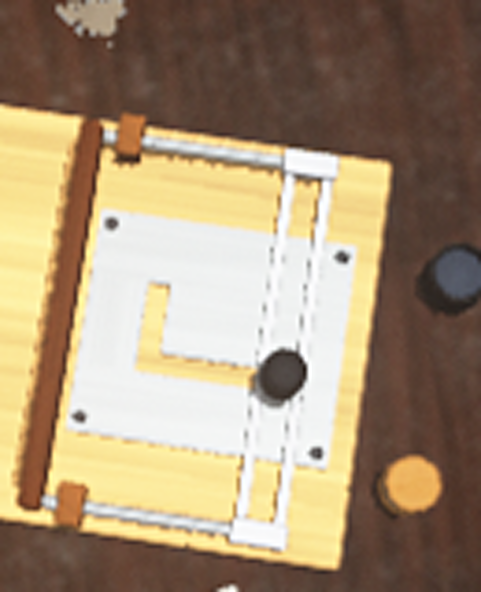

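```bash
cat >> h.py <<'E'
TH=np.deg2rad(72.95);O=np.array([.5711,.052])
def b2w(x,y,z,O=O,TH=TH):
    c,s=np.cos(TH),np.sin(TH);return np.array([O[0]+c*x-s*y,O[1]+s*x+c*y,z])
def w2b(p,O=O,TH=TH):
    c,s=np.cos(TH),np.sin(TH);d=np.asarray(p)[:2]-O;return np.array([c*d[0]+s*d[1],-s*d[0]+c*d[1]])
E
python3 - <<'E'
import pickle;from h import *
mm=.001
for n,bx in(("top",(225,150,130,160)),("scene",(195,210,160,110))):
    f=pickle.load(open(n+"0.pkl","rb"));x0,y0,w,h=bx;s=3.7 if n=="top" else 5
    im=cv2.resize(f["color"][y0:y0+h,x0:x0+w,::-1],None,fx=s,fy=s,interpolation=cv2.INTER_CUBIC)
    def dr(pts,z,col,closed=True):
        q=proj(f,np.array([b2w(a*mm,b*mm,z*mm) for a,b in pts]));q=((q+.5-[x0,y0])*s)
        cv2.polylines(im,[q.astype(np.int32)],closed,col,1)
    dr([(-200,-120),(235,-120),(235,120),(-200,120)],18,(0,0,255))
    dr([(-185,-65),(-35,-65),(-35,65),(-185,65)],24,(255,0,0))
    dr([(-155,20),(-75,20),(-75,-20)],24,(0,160,0),False)
    t=np.arange(0,6.28,.3)
    for kx in(-155,): dr([(kx+13*np.cos(a),20+13*np.sin(a)) for a in t],80,(255,0,255))
    cv2.imwrite(f"pics/ov_{n}.png",im)
    print(n,"corner",proj(f,b2w(-.075,.02,.024)), )
for p in([.5035,-.0945],): print(w2b(p)*1000)
for a,b in((-155,20),(-75,20),(-75,-20)): print(b2w(a*mm,b*mm,.03))
E
```

```text
top corner [[263.86015009 247.71843693]]
scene corner [[258.56535328 253.40762475]]
[-159.8819492    21.67423171]
[ 0.50653207 -0.09032351  0.03      ]
[ 0.52998856 -0.01383957  0.03      ]
[ 0.56823053 -0.02556782  0.03      ]
```

View pics/ov_top.png

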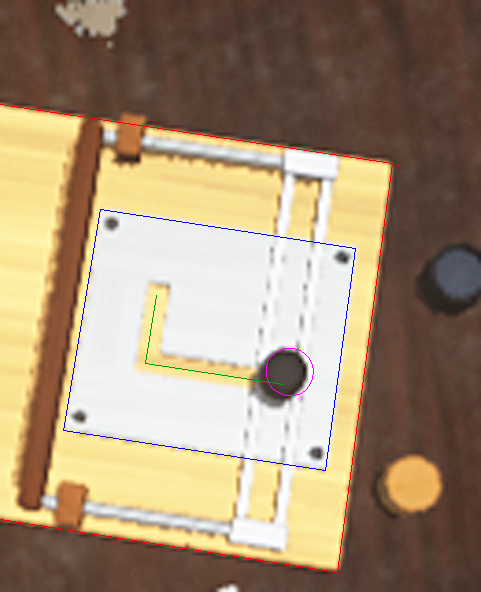

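View pics/ov_scene.png

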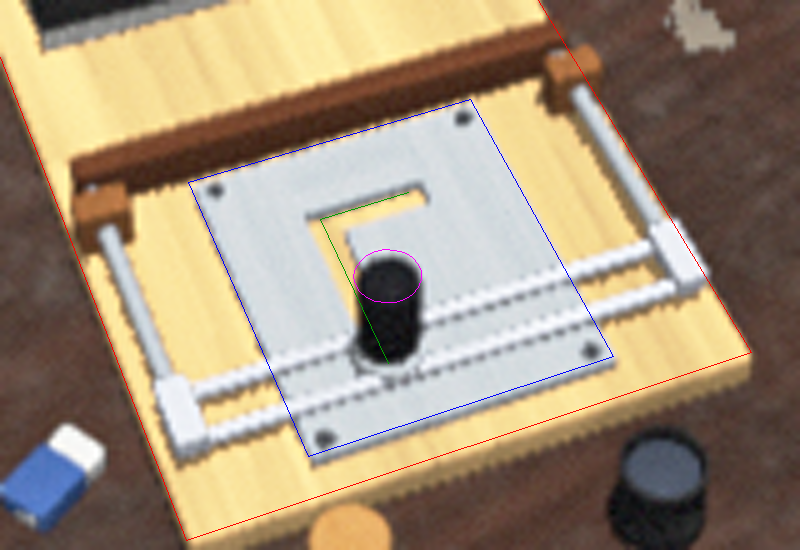

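The board model matches both views: the rectangle measures 436 × 241 mm, and the plate and slot overlays line up within about 2 mm. The knob sits at board x ≈ -153, so the slide is near 0. My plan is to shut the fingers and stand behind the knob on its -x side, with the tool's y axis along board +x.

```bash
cat > d.py <<'E'
import sys
from h import *
from cell import readout
def go(x,y,z):
    s=readout.sense();M=rot(s["eef_rot"]);p=s["tcp_pos"]
    # desired: tool x=board+y, y=board+x, z down
    bx=b2w(1,0,0)-b2w(0,0,0);by=b2w(0,1,0)-b2w(0,0,0)
    W=np.stack([by,bx,[0,0,-1]],1)
    print("shift mm",np.round(M.T@(b2w(x/1e3,y/1e3,z/1e3)-p)*1e3,1),"turn",np.round(np.rad2deg(R.from_matrix(M.T@W).as_rotvec()),2))
def st():
    s=readout.sense();print("t",s["time_s"],"board xy",np.round(w2b(s["tcp_pos"])*1e3,1),"z",round(s["tcp_pos"][2]*1e3,1),"F board",
     np.round([*(w2b(s["wrist_force"][:2]+O)),s["wrist_force"][2]],1),s["grip_width"])
if __name__=="__main__":
    st()
    if len(sys.argv)>3: go(*map(float,sys.argv[1:4]))
E
python3 d.py -194 20 130; python3 - <<'E'
import pickle;from h import *
for n in("top",):
    f=pickle.load(open(n+"0.pkl","rb"))
    for uv,z in(((348,225),.038),((336,281),.04),((288,319),.013)): print(w2b(onplane(f,uv,z)[0])*1e3)
E
```

```text
t 0.1 board xy [302.3 459. ] z 230.6 F board [-0.3 -0.1 -0.7] 1.0001348147963343
shift mm [-502.8 -431.4  101.3] turn [-0.1  -0.01 -7.86]
[-243.53188493  -52.72643327]
[-232.9784094    67.64432786]
[-147.32373858  158.41049475]
```

>>> jog_arm --motion '[[0, [-503, -431, 60], [0, 0, -7.9]], [0, [-503, -431, 60], [0, 0, -7.9]]]' --squeeze 20

```text
time_s: 0.3
tcp_pos: [0.2625, 0.3852, 0.2215]
eef_rot: [0.0, 0.145, 0.989, -0.0]
wrist_force: [2.0, -0.2, 1.2]
grip_width: 0.687
```

I sent millimetres where metres were wanted. The 50 mm-per-row cap limited that to two harmless rows in the right direction. I'll recompute in metres.

```bash
python3 d.py -194 20 130
```

```text
t 0.3 board xy [228.  392.8] z 221.5 F board [ 0.3 -1.9  1.2] 0.6870845156142618
shift mm [-370.2 -424.2   91.9] turn [-0.04  0.01  0.34]
```

>>> jog_arm --motion '[[0, [-0.04, -0.04, 0.0], [0, 0, 0]], [0, [-0.37, -0.42, 0.05], [0, 0, 0]], [0, [-0.37, -0.42, 0.05], [0, 0, 0]], [0, [-0.37, -0.42, 0.05], [0, 0, 0]], [0, [-0.37, -0.42, 0.05], [0, 0, 0]], [0, [-0.37, -0.42, 0.05], [0, 0, 0]], [0, [-0.37, -0.42, 0.05], [0, 0, 0]], [0, [-0.37, -0.42, 0.05], [0, 0, 0]], [0, [-0.37, -0.42, 0.05], [0, 0, 0]], [0, [-0.37, -0.42, 0.05], [0, 0, 0]], [0, [-0.37, -0.42, 0.05], [0, 0, 0]], [0, [-0.37, -0.42, 0.05], [0, 0, 0]], [0, [-0.37, -0.42, 0.05], [0, 0, 0]], [0, [-0.37, -0.42, 0.05], [0, 0, 0]], [0, [-0.37, -0.42, 0.05], [0, 0, 0]], [0, [-0.37, -0.42, 0.05], [0, 0, 0]]]'

```text
time_s: 1.9
tcp_pos: [0.4928, -0.1228, 0.1725]
eef_rot: [-0.0, 0.147, 0.989, 0.0]
wrist_force: [-0.1, 1.4, 0.4]
grip_width: -0.0
```

```bash
python3 d.py -194 20 46; python3 - <<'E'
from h import *;from cell import grab_frame
import pickle
f=grab_frame("scene");pickle.dump(f,open("s1.pkl","wb"));cv2.imwrite("pics/s1.png",cv2.resize(f["color"][120:340,150:400,::-1],None,fx=2.7,fy=2.7))
E
```

```text
t 1.9 board xy [-190.1   23.6] z 172.5 F board [1.3 0.5 0.4] -0.00040420207373276115
shift mm [ -3.6  -3.9 126.5] turn [ 0.01 -0.01  0.17]
```

View pics/s1.png

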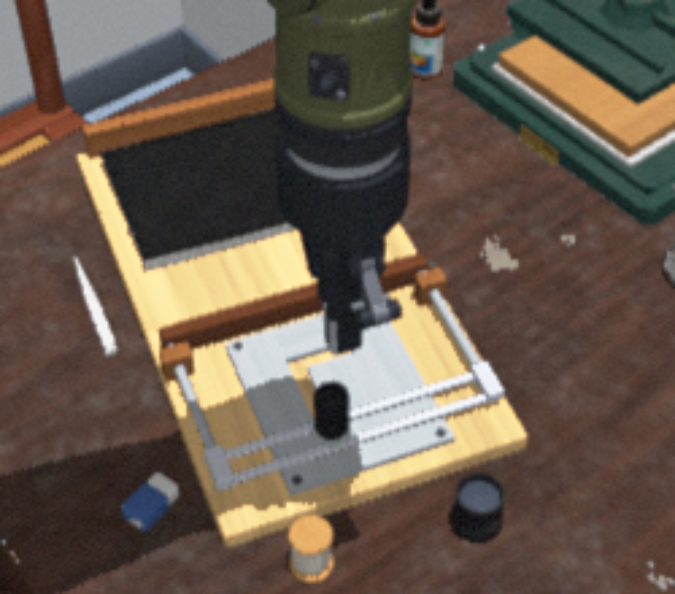

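The view shows the shut fingers hanging clear of the knob (330,410), with a knuckle sticking out at (380,300). I'll check the finger's profile in depth before pushing.

```bash
python3 - <<'E'
import pickle;from h import *
f=pickle.load(open("s1.pkl","rb"));P=cloud(f)
from cell import readout
s=readout.sense();M=rot(s["eef_rot"]);Q=(P-s["tcp_pos"])@M*1e3
m=(f["range_z"]>0)&(abs(Q[...,0])<70)&(abs(Q[...,1])<70)&(Q[...,2]<3)&(Q[...,2]>-130)
q=Q[m]
for a in range(0,-130,-8):
    k=q[(q[:,2]<=a+3)&(q[:,2]>a-5)]
    if len(k): print(a,len(k),"x",np.round(np.percentile(k[:,0],[0,5,95,100])),"y",np.round(np.percentile(k[:,1],[0,5,95,100])))
E
```

```text
0 4 x [ 7.  7. 10. 10.] y [-7. -7. -6. -6.]
-8 34 x [-10. -10.  12.  13.] y [-14. -13.   2.   5.]
-16 42 x [-10.  -5.  12.  12.] y [-16. -15.   3.   5.]
-24 34 x [-5. -5. 12. 12.] y [-15. -15.   1.   4.]
-32 11 x [ 9.  9. 12. 12.] y [-12. -11.   4.   4.]
-40 12 x [11. 11. 14. 14.] y [-26. -19.   6.   7.]
-48 51 x [-6. -4. 14. 15.] y [-32. -27.  24.  33.]
-56 43 x [-3.  2. 14. 15.] y [-40. -36.  33.  37.]
-64 65 x [-4. -3. 17. 18.] y [-45. -39.  37.  42.]
-72 61 x [-16.   5.  18.  18.] y [-52. -49.  14.  37.]
-80 49 x [ 1.  7. 18. 18.] y [-56. -51.  11.  15.]
-88 157 x [-19. -10.  17.  19.] y [-63. -62.   6.  13.]
-96 143 x [-18.  -9.  20.  21.] y [-62. -59.  -1.  11.]
-104 118 x [-19.  -6.  20.  21.] y [-49. -46. -13.  -7.]
-112 86 x [-10.  -8.  12.  19.] y [-45. -42. -21. -13.]
-120 53 x [-9. -7. 11. 12.] y [-39. -38. -30. -29.]
-128 37 x [-12.  -9.  16.  24.] y [-39. -38. -32. -27.]
```

>>> jog_arm --motion '[[0, [-0.0036, -0.004, 0.04], [0, 0, 0]], [0, [-0.0036, -0.004, 0.07], [0, 0, 0]], [0, [-0.0036, -0.004, 0.1], [0, 0, 0]], [0, [-0.0036, -0.004, 0.1225], [0, 0, 0]], [0, [-0.0036, -0.004, 0.1225], [0, 0, 0]], [0, [-0.0036, -0.004, 0.1225], [0, 0, 0]]]'

```text
time_s: 2.55
tcp_pos: [0.4955, -0.1286, 0.0502]
eef_rot: [-0.0, 0.147, 0.989, 0.0]
wrist_force: [0.2, 0.7, 0.2]
grip_width: 0.0
```

```bash
python3 d.py -90 20 50; python3 - <<'E'
from h import *;from cell import grab_frame
f=grab_frame("scene");cv2.imwrite("pics/s2.png",cv2.resize(f["color"][180:340,180:360,::-1],None,fx=3.7,fy=3.7))
E
```

```text
t 2.55 board xy [-194.8   19.3] z 50.2 F board [0.7 0.  0.2] 0.00010900061222843911
shift mm [  0.5 104.8   0.2] turn [ 0.   -0.03  0.1 ]
```

View pics/s2.png

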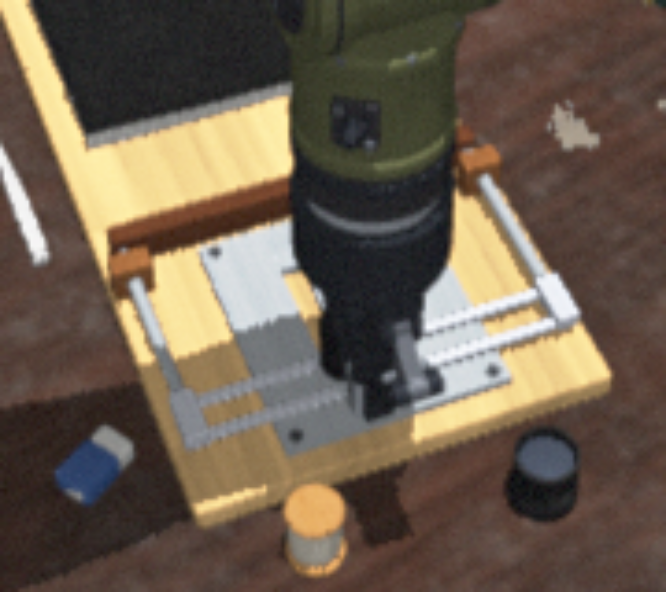

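The fingertips are behind the knob, clear of the rails and the loose items. Now I'll start a slow push along +x.

>>> jog_arm --motion '[[0, [0.0005, 0.004, 0], [0, 0, 0]], [0, [0.0005, 0.008, 0], [0, 0, 0]], [0, [0.0005, 0.011, 0], [0, 0, 0]], [0, [0.0005, 0.014, 0], [0, 0, 0]], [0, [0.0005, 0.017, 0], [0, 0, 0]], [0, [0.0005, 0.02, 0], [0, 0, 0]], [0, [0.0005, 0.023, 0], [0, 0, 0]], [0, [0.0005, 0.026, 0], [0, 0, 0]], [0, [0.0005, 0.03, 0], [0, 0, 0]]]'

```text
time_s: 3.5
tcp_pos: [0.5041, -0.1005, 0.0499]
eef_rot: [0.0, 0.148, 0.989, -0.0]
wrist_force: [-0.8, -2.5, 1.4]
grip_width: -0.002
```

```bash
python3 d.py -90 20 50; python3 - <<'E'
from h import *;from cell import grab_frame
f=grab_frame("scene");cv2.imwrite("pics/s3.png",cv2.resize(f["color"][180:340,180:360,::-1],None,fx=3.7,fy=3.7))
E
```

```text
t 3.5 board xy [-165.4   19.4] z 49.9 F board [-2.6  0.   1.4] -0.0016844801928868236
shift mm [ 0.6 75.4 -0.2] turn [-0.02  0.02  0.01]
```

View pics/s3.png

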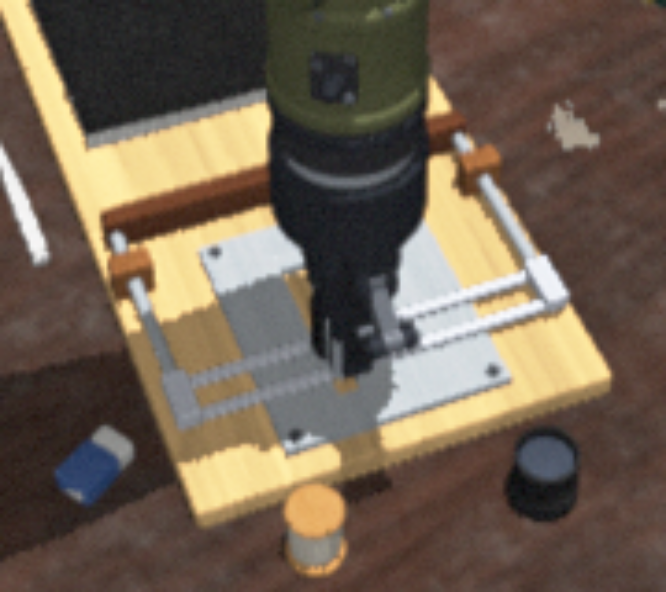

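The frame slides with about 2.6 N, and the jaw has moved ahead. I'll carry on to about 10 mm short of the corner.

>>> jog_arm --motion '[[0, [0.0003, 0.004, 0], [0, 0, 0]], [0, [0.0003, 0.008, 0], [0, 0, 0]], [0, [0.0003, 0.012, 0], [0, 0, 0]], [0, [0.0003, 0.016, 0], [0, 0, 0]], [0, [0.0003, 0.02, 0], [0, 0, 0]], [0, [0.0003, 0.024, 0], [0, 0, 0]], [0, [0.0003, 0.028, 0], [0, 0, 0]], [0, [0.0003, 0.032, 0], [0, 0, 0]], [0, [0.0003, 0.036, 0], [0, 0, 0]], [0, [0.0003, 0.04, 0], [0, 0, 0]], [0, [0.0003, 0.043, 0], [0, 0, 0]], [0, [0.0003, 0.046, 0], [0, 0, 0]], [0, [0.0003, 0.049, 0], [0, 0, 0]], [0, [0.0003, 0.051, 0], [0, 0, 0]]]'

```text
time_s: 4.95
tcp_pos: [0.5186, -0.0513, 0.0497]
eef_rot: [-0.0, 0.148, 0.989, 0.0]
wrist_force: [1.8, -3.0, 0.4]
grip_width: -0.004
```

```bash
python3 d.py -103 20 50
```

```text
t 4.95 board xy [-114.1   19.9] z 49.7 F board [-2.3 -2.6  0.4] -0.004068964476755737
shift mm [ 0.1 11.1 -0.3] turn [ 0.   -0.01  0.04]
```

>>> jog_arm --motion '[[0, [0, 0.0015, 0], [0, 0, 0]], [0, [0, 0.003, 0], [0, 0, 0]], [0, [0, 0.0045, 0], [0, 0, 0]], [0, [0, 0.006, 0], [0, 0, 0]], [0, [0, 0.007, 0], [0, 0, 0]], [0, [0, 0.008, 0], [0, 0, 0]]]'

```text
time_s: 5.55
tcp_pos: [0.5209, -0.0438, 0.0498]
eef_rot: [-0.0, 0.148, 0.989, -0.0]
wrist_force: [1.4, -3.5, 1.6]
grip_width: 0.001
```

```bash
python3 d.py -103 20 50
```

```text
t 5.55 board xy [-106.4   19.9] z 49.8 F board [-2.9 -2.4  1.6] 0.0007339031541611311
shift mm [ 0.1  3.4 -0.2] turn [-0.   -0.    0.04]
```

>>> jog_arm --motion '[[0, [0, 0.0007, 0], [0, 0, 0]], [0, [0, 0.0014, 0], [0, 0, 0]], [0, [0, 0.002, 0], [0, 0, 0]]]'

```text
time_s: 5.85
tcp_pos: [0.5215, -0.042, 0.0498]
eef_rot: [-0.0, 0.148, 0.989, -0.0]
wrist_force: [1.8, -2.4, 1.4]
grip_width: -0.0
```

```bash
python3 d.py
```

```text
t 5.85 board xy [-104.4   19.9] z 49.8 F board [-1.8 -2.4  1.4] -0.0002871140386079033
```

>>> jog_arm --motion '[[0, [0, 0.0005, 0], [0, 0, 0]], [0, [0, 0.001, 0], [0, 0, 0]], [0, [0, 0.0015, 0], [0, 0, 0]]]'

```text
time_s: 6.15
tcp_pos: [0.5219, -0.0405, 0.0497]
eef_rot: [-0.0, 0.148, 0.989, -0.0]
wrist_force: [0.3, -2.9, 1.1]
grip_width: 0.0
```

```bash
python3 d.py
```

```text
t 6.15 board xy [-102.9   19.9] z 49.7 F board [-2.6 -1.1  1.1] 6.0895120219058e-06
```

>>> jog_arm --motion '[[0, [0, 0.0005, 0], [0, 0, 0]], [0, [0, 0.001, 0], [0, 0, 0]], [0, [0, 0.0015, 0], [0, 0, 0]]]'

```text
time_s: 6.45
tcp_pos: [0.5222, -0.0397, 0.0498]
eef_rot: [-0.0, 0.148, 0.989, -0.001]
wrist_force: [-0.5, -5.0, 1.0]
grip_width: -0.006
```

```bash
python3 d.py
```

```text
t 6.45 board xy [-102.    19.9] z 49.8 F board [-4.9 -1.   1. ] -0.005677157678256743
```

>>> jog_arm --motion '[[0, [0, 0.0004, 0], [0, 0, 0]], [0, [0, 0.0008, 0], [0, 0, 0]], [0, [0, 0.0008, 0], [0, 0, 0]]]'

```text
time_s: 6.75
tcp_pos: [0.5222, -0.0395, 0.0499]
eef_rot: [-0.0, 0.148, 0.989, -0.001]
wrist_force: [-1.3, -6.9, 2.3]
grip_width: -0.002
```

```bash
python3 d.py
```

```text
t 6.75 board xy [-101.8   19.9] z 49.9 F board [-7.  -0.7  2.3] -0.002067150682162115
```

The knob is stopped: the force rose to 7 N with only 0.2 mm of movement. I'll back off, go round to the +y side and look.

>>> jog_arm --motion '[[0, [0, -0.008, 0], [0, 0, 0]], [0, [0, -0.018, 0], [0, 0, 0]], [0, [0.015, -0.018, 0], [0, 0, 0]], [0, [0.03, -0.018, 0], [0, 0, 0]], [0, [0.045, -0.018, 0], [0, 0, 0]], [0, [0.045, -0.005, 0], [0, 0, 0]], [0, [0.045, 0.01, 0], [0, 0, 0]], [0, [0.045, 0.025, 0], [0, 0, 0]], [0, [0.045, 0.025, 0], [0, 0, 0]], [0, [0.045, 0.025, 0], [0, 0, 0]]]'

```text
time_s: 7.75
tcp_pos: [0.4873, -0.0008, 0.0497]
eef_rot: [-0.0, 0.147, 0.989, -0.0]
wrist_force: [-0.2, 0.2, 0.5]
grip_width: 0.005
```

```bash
python3 d.py -75 20 50; python3 - <<'E'
from h import *;from cell import grab_frame
f=grab_frame("scene");cv2.imwrite("pics/s4.png",cv2.resize(f["color"][180:340,180:360,::-1],None,fx=3.7,fy=3.7))
P=cloud(f);m=(f["range_z"]>0)
B=np.stack([*np.moveaxis((P[...,:2]-O)@np.array([[np.cos(TH),-np.sin(TH)],[np.sin(TH),np.cos(TH)]]),-1,0),P[...,2]],-1)*1e3
k=m&(abs(B[...,0]+75)<30)&(abs(B[...,1]-15)<22)&(B[...,2]>74)&(B[...,2]<84)
print(k.sum(),B[k].min(0),B[k].max(0),B[k].mean(0))
E
```

```text
t 7.75 board xy [-75.1  64.6] z 49.7 F board [0.2 0.2 0.5] 0.004891535439624911
shift mm [-44.6  -0.   -0.3] turn [-0.   -0.    0.11]
95 [-90.85602554   7.62837921  74.18395414] [-66.25564587  31.43623097  82.36858451] [-79.93577525  19.99849889  78.11721115]
```

View pics/s4.png

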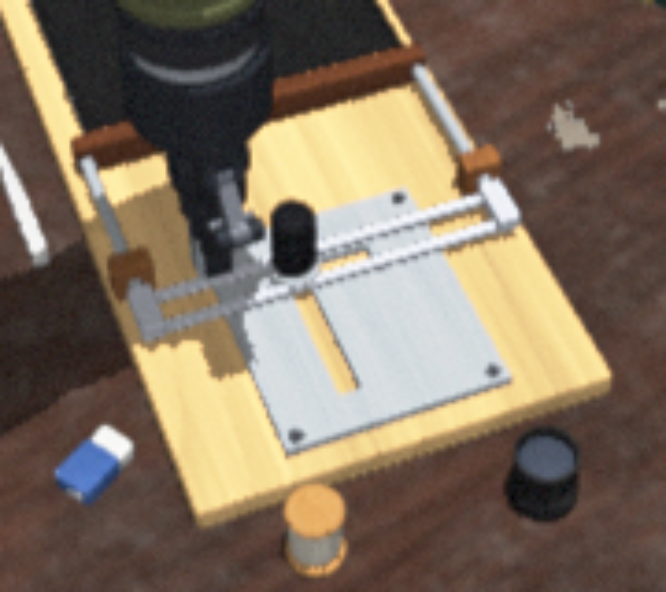

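The long leg of the slot is clear behind the knob (295,240), which is at the corner, and the fingers are on its +y side. Now the sideways push.

>>> jog_arm --motion '[[0, [-0.005, 0, 0], [0, 0, 0]], [0, [-0.01, 0, 0], [0, 0, 0]], [0, [-0.014, 0, 0], [0, 0, 0]], [0, [-0.017, 0, 0], [0, 0, 0]], [0, [-0.019, 0, 0], [0, 0, 0]], [0, [-0.021, 0, 0], [0, 0, 0]], [0, [-0.023, 0, 0], [0, 0, 0]], [0, [-0.025, 0, 0], [0, 0, 0]]]'

```text
time_s: 8.6
tcp_pos: [0.5099, -0.0084, 0.0496]
eef_rot: [-0.001, 0.148, 0.989, 0.0]
wrist_force: [-1.5, 1.0, 2.0]
grip_width: 0.001
```

```bash
python3 d.py -75 5 50
```

```text
t 8.6 board xy [-75.7  40.8] z 49.6 F board [0.5 1.7 2. ] 0.0007983329388698831
shift mm [-35.8   0.7  -0.4] turn [-0.   -0.11  0.05]
```

>>> jog_arm --motion '[[0, [-0.002, 0.0004, 0], [0, 0, 0]], [0, [-0.004, 0.0004, 0], [0, 0, 0]], [0, [-0.006, 0.0004, 0], [0, 0, 0]], [0, [-0.008, 0.0004, 0], [0, 0, 0]], [0, [-0.01, 0.0004, 0], [0, 0, 0]], [0, [-0.012, 0.0004, 0], [0, 0, 0]]]'

```text
time_s: 9.2
tcp_pos: [0.5223, -0.0119, 0.0497]
eef_rot: [-0.0, 0.148, 0.989, -0.0]
wrist_force: [-1.8, -0.8, -0.2]
grip_width: -0.003
```

```bash
python3 d.py -75 5 50;python3 - <<'E'
from h import *;from cell import grab_frame
f=grab_frame("scene");cv2.imwrite("pics/s5.png",cv2.resize(f["color"][180:340,180:360,::-1],None,fx=3.7,fy=3.7))
E
```

```text
t 9.2 board xy [-75.4  27.9] z 49.7 F board [-1.3  1.5 -0.2] -0.0032456894361959287
shift mm [-22.9   0.4  -0.4] turn [-0.02 -0.02  0.03]
```

View pics/s5.png

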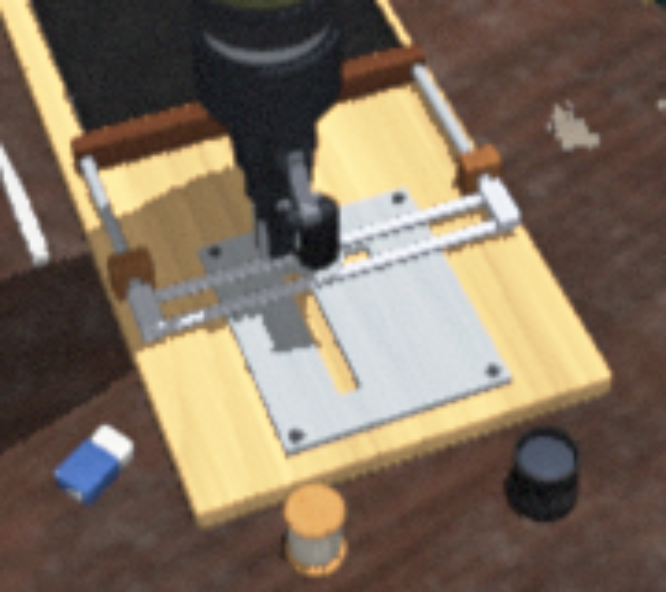

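The knob is moving along the short leg and is now near (320,235). I'll continue in 2 mm rows.

>>> jog_arm --motion '[[0, [-0.002, 0.0002, 0], [0, 0, 0]], [0, [-0.004, 0.0002, 0], [0, 0, 0]], [0, [-0.006, 0.0002, 0], [0, 0, 0]], [0, [-0.008, 0.0002, 0], [0, 0, 0]], [0, [-0.01, 0.0002, 0], [0, 0, 0]], [0, [-0.012, 0.0002, 0], [0, 0, 0]], [0, [-0.014, 0.0002, 0], [0, 0, 0]], [0, [-0.016, 0.0002, 0], [0, 0, 0]], [0, [-0.018, 0.0002, 0], [0, 0, 0]]]'

```text
time_s: 10.15
tcp_pos: [0.5398, -0.0168, 0.0497]
eef_rot: [-0.0, 0.148, 0.989, 0.0]
wrist_force: [-1.9, -0.4, 0.5]
grip_width: 0.003
```

```bash
python3 d.py -75 5 50
```

```text
t 10.15 board xy [-75.    9.8] z 49.7 F board [-0.9  1.7  0.5] 0.0025553375460729737
shift mm [-4.8  0.  -0.3] turn [ 0.   -0.01  0.04]
```

>>> jog_arm --motion '[[0, [-0.001, 0, 0], [0, 0, 0]], [0, [-0.002, 0, 0], [0, 0, 0]], [0, [-0.003, 0, 0], [0, 0, 0]], [0, [-0.0035, 0, 0], [0, 0, 0]]]'

```text
time_s: 10.55
tcp_pos: [0.5431, -0.0178, 0.0498]
eef_rot: [-0.0, 0.148, 0.989, 0.0]
wrist_force: [-2.7, -1.2, 0.0]
grip_width: -0.001
```

```bash
python3 d.py
```

```text
t 10.55 board xy [-75.    6.3] z 49.8 F board [-1.9  2.2  0. ] -0.000755121847678882
```

>>> jog_arm --motion '[[0, [-0.0005, 0, 0], [0, 0, 0]], [0, [-0.001, 0, 0], [0, 0, 0]], [0, [-0.0015, 0, 0], [0, 0, 0]], [0, [-0.002, 0, 0], [0, 0, 0]]]'

```text
time_s: 10.95
tcp_pos: [0.5449, -0.0184, 0.0498]
eef_rot: [-0.0, 0.148, 0.989, 0.0]
wrist_force: [-1.1, -0.6, -0.9]
grip_width: 0.002
```

```bash
python3 d.py
```

```text
t 10.95 board xy [-75.    4.4] z 49.8 F board [-0.9  0.9 -0.9] 0.001568587749010044
```

>>> jog_arm --motion '[[0, [-0.0005, 0, 0], [0, 0, 0]], [0, [-0.001, 0, 0], [0, 0, 0]], [0, [-0.0015, 0, 0], [0, 0, 0]], [0, [-0.002, 0, 0], [0, 0, 0]]]'

```text
time_s: 11.35
tcp_pos: [0.5469, -0.019, 0.0498]
eef_rot: [0.0, 0.148, 0.989, 0.0]
wrist_force: [-1.8, -1.6, -0.5]
grip_width: 0.0
```

```bash
python3 d.py
```

```text
t 11.35 board xy [-75.    2.3] z 49.8 F board [-2.1  1.3 -0.5] 0.0003974258416613898
```

>>> jog_arm --motion '[[0, [-0.0005, 0, 0], [0, 0, 0]], [0, [-0.001, 0, 0], [0, 0, 0]], [0, [-0.0015, 0, 0], [0, 0, 0]]]'

```text
time_s: 11.65
tcp_pos: [0.5475, -0.0192, 0.0497]
eef_rot: [-0.001, 0.148, 0.989, 0.0]
wrist_force: [-4.8, 0.0, 1.3]
grip_width: -0.002
```

```bash
python3 d.py
```

```text
t 11.65 board xy [-75.    1.7] z 49.7 F board [-1.4  4.6  1.3] -0.0024791968529709264
```

>>> jog_arm --motion '[[0, [-0.0005, 0, 0], [0, 0, 0]], [0, [-0.001, 0, 0], [0, 0, 0]], [0, [-0.001, 0, 0], [0, 0, 0]]]'

```text
time_s: 11.95
tcp_pos: [0.5476, -0.0193, 0.0497]
eef_rot: [-0.001, 0.148, 0.989, 0.0]
wrist_force: [-6.1, 0.4, 3.3]
grip_width: 0.003
```

```bash
python3 d.py
```

```text
t 11.95 board xy [-75.    1.5] z 49.7 F board [-1.4  6.   3.3] 0.0025498664784252404
```

It has stopped at the end: force 6 N with only 0.1–0.2 mm of movement, matching the 40 mm travel. Now I'll back off, lift and look.

>>> jog_arm --motion '[[0, [0.006, 0, 0], [0, 0, 0]], [0, [0.02, 0, 0], [0, 0, 0]], [0, [0.035, 0, 0], [0, 0, 0]], [0, [0.035, 0, -0.03], [0, 0, 0]], [0, [0.035, 0, -0.07], [0, 0, 0]], [0, [0.035, 0, -0.11], [0, 0, 0]], [0, [0.08, 0.04, -0.14], [0, 0, 0]], [0, [0.12, 0.08, -0.14], [0, 0, 0]], [0, [0.15, 0.12, -0.14], [0, 0, 0]], [0, [0.16, 0.16, -0.14], [0, 0, 0]], [0, [0.16, 0.2, -0.14], [0, 0, 0]], [0, [0.16, 0.24, -0.14], [0, 0, 0]], [0, [0.16, 0.24, -0.14], [0, 0, 0]]]'

```text
time_s: 13.25
tcp_pos: [0.4698, 0.2626, 0.1906]
eef_rot: [0.003, 0.145, 0.989, 0.003]
wrist_force: [0.0, -0.2, -0.2]
grip_width: -0.001
```

```bash
python3 d.py; python3 - <<'E'
from h import *;from cell import grab_frame
import pickle
mm=1e-3
for n,(x0,y0,w,h),s in(("top",(100,150,260,190),2.9),("scene",(160,140,200,200),2.9)):
    f=grab_frame(n);pickle.dump(f,open(n+"9.pkl","wb"))
    cv2.imwrite(f"pics/f_{n}.png",cv2.resize(f["color"][y0:y0+h,x0:x0+w,::-1],None,fx=s,fy=s,interpolation=cv2.INTER_CUBIC))
    P=cloud(f);m=(f["range_z"]>0)
    B=np.stack([*np.moveaxis((P[...,:2]-O)@np.array([[np.cos(TH),-np.sin(TH)],[np.sin(TH),np.cos(TH)]]),-1,0),P[...,2]],-1)*1e3
    k=m&(abs(B[...,0]+75)<30)&(abs(B[...,1])<60)&(B[...,2]>74)&(B[...,2]<90)
    print(n,k.sum(),B[k].min(0),B[k].max(0),B[k].mean(0), (B[k].min(0)+B[k].max(0))/2)
    if n=="scene":
        print("px exp",proj(f,b2w(-.075,-.02,.08)))
    # change outside
    g=pickle.load(open(n+"0.pkl","rb"));d=np.abs(f["color"].astype(int)-g["color"]).sum(2)>120
    cv2.imwrite(f"pics/d_{n}.png",d[y0:y0+h,x0:x0+w].astype(np.uint8)*255)
E
python3 -c "
import cv2,numpy as np
a=cv2.imread('pics/f_top.png');b=cv2.imread('pics/f_scene.png')
"
```

```text
t 13.25 board xy [171.7 158.6] z 190.6 F board [-0.2 -0.1 -0.2] -0.0011901631886870546
top 110 [-86.80326822 -30.91955157  74.02698217] [-63.81988316  -7.38421831  81.7301456 ] [-75.30104664 -19.31355328  77.80534115] [-75.31157569 -19.15188494  77.87856389]
scene 95 [-90.25136495 -32.75932539  74.2210414 ] [-67.14768302  -8.23020008  82.26595761] [-79.97614094 -19.50582579  78.30400967] [-78.69952399 -20.49476274  78.24349951]
px exp [[276.20494017 230.32790696]]
```

View pics/f_top.png

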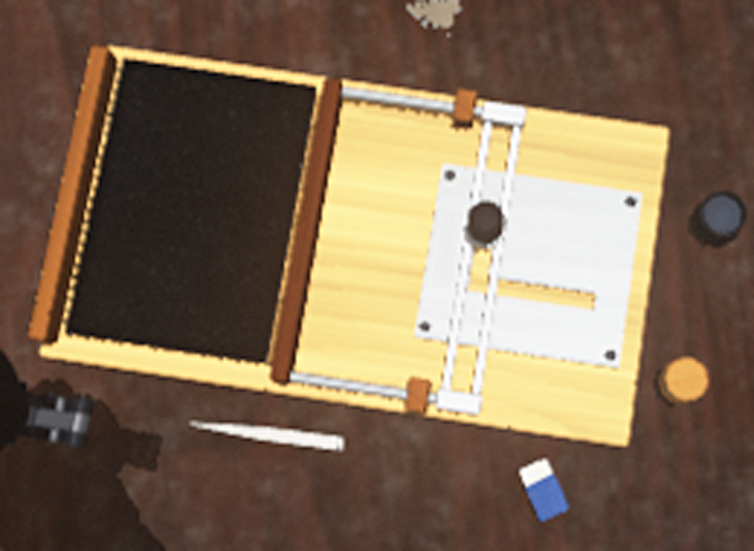

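View pics/f_scene.png

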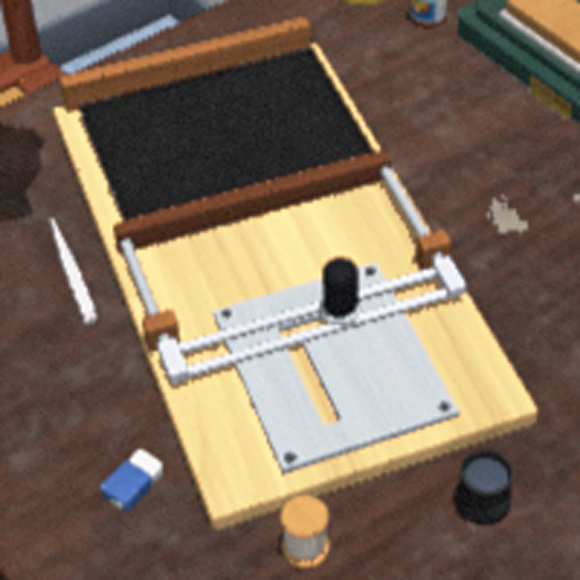

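The knob is at the end of the short leg and standing at its rest height. The top view puts it at about (-75, -19) and the scene view at about y -20, against the nominal (-75, -20). The jaw stands just short of the book, and the loupe, spool, eraser and tweezers are where they were. The robot is clear, so I'll hand in.

```bash
python3 -c "
from cell import job
print(job.sign_off())"
```

```text
the job is handed in; nothing more can be done
None
```

The clamp is closed and locked, and the job is handed in; no verdict was reported. With the fingers shut, I pushed the knob from behind along the long leg into the corner. I then went round it and pushed it sideways to the end of the short leg, let go and moved the arm clear. The clock read about 13.3 s at the last check.

- **Forces:** about 2–3 N while sliding. It rose to about 7 N at the corner and 6 N at the end of the short leg, with almost no further movement each time.
- **Knob position:** the top view puts it at about (-75, -19) mm on the board, against the nominal (-75, -20). The scene view agrees on y but reads x about 4 mm low (-79). I put that down to that camera seeing mostly the knob's near side, since it read similarly low at the corner.
- **Knob height:** it stands about 80 mm above the table, so it does not look lifted.
- **Other things:** by eye in the last pictures, the book, loupe, spool, eraser and tweezers look unmoved. I did not measure this.
- **Slip:** my first move was written in millimetres instead of metres. The per-row limit held it to two short, harmless steps in free air.

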